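# Park the spring plunger and run the die shuttle home

## Robot

A 6-joint arm with a two-finger parallel gripper is mounted at the origin on the work surface. World frame = base frame: x ahead of the robot, y to its left, z up, the work surface at z = 0. Lengths are in m, angles in rad, forces in N, time in s.
With the tool pointing down it reaches from about 0.325 to 0.775 m from the base axis. Payload 5.5 kg.
Tool frame: the origin (TCP) lies at the very end of the fingers, on their centre line; the grasp point (between the pads) lies 19 mm behind it; z points along the fingers, y is the line along which they close (so a half turn about z gives the same grasp; the last joint's range is limited). The gripper opens to 88 mm and grips with 3 to 60 N. Pads are 20 mm wide; open, the fingers measure 115 mm over their backs; the gripper's body (75 mm by 178 mm) begins 61 mm behind the grasp point.
Start: joints at [-1.166, 0.091, 1.231, -0, 1.82, -0.057], TCP at [0.267, -0.537, 0.223] pointing down, gripper open.
Joint ranges: [-2.87, 2.87], [-0.86, 2.18], [0.17, 2.46], [-1.51, 4.65], [0.06, 2.69], [-2.65, 2.65]. Speed limits (rad/s): [2.57, 2.57, 3.01, 3.14, 3.14, 3.14].

## Interface

Orientations are given as a unit quaternion [x, y, z, w].
In Python, from workcell import arm gives the robot as it stands. The module is installed in compiled form; this text tells all that it offers.
- The arm moves only by the tool jog_arm, never from a script. Its argument "deltas" is a list that holds one entry, the list of rows, each a list of 5 numbers: the closure, from -1 (fully open) to 1 (shut), then the shift along the tool's x, y, z in mm, then the turn about the tool's z in degrees. A call has 1 to 5 rows; each row is the pose to reach, as a shift and turn from the pose commanded when the call began, along the tool's axes at that moment; what a row does not reach only later rows make up. A row lasts 1/8 s, in which the tool goes at most 62.5 mm and 10.7 degrees, less where a joint would pass 70% of its speed; a pose out of reach is approached as far as the arm can. A call with a gripper value outside its range is refused whole. The fingers move at their own pace and stop on an object; "squeeze" is the grip in N (left out, the last holds). Time passes only in rows, so rows that repeat a pose let the fingers close. It gives the time, the measured TCP pose, the force, the opening and the grip force at its end, in the units of the state.
- arm.read_state(): the state, without advancing time (a new reading comes with each control period).
- arm.capture(name): name is "side" or "top" or "wrist"; returns the picture (420x560x3 uint8, red, green, blue); there is no depth.
- arm.camera_model(name): a dict with "K" (3x3 intrinsics, pixels), "origin" and "orientation" of the camera in the world; the wrist camera has in their place "T_tool_cam" (4x4, takes a point from camera to tool coordinates, whose origin is the TCP and whose axes are the flange's). Camera axes: x right, y down, z forward; pixel columns grow to the right and rows downward; lengths in m; the calibration is good to about 2 mm. A picture is of the moment at which its call begins: read the wrist's pose just before it. camera_model takes no time and is no camera call.
- arm.finish_job(): hands the job in; it is judged then, once.
The state is a dict: "time": time; "q": joint angles; "qvel": joint speeds; "tau": joint torques, N m; "ee_pos": TCP position; "tool_rot": TCP orientation; "ft_force": force on the tool from outside, world axes, zero at the start; "torque": the same for the moment, N m; "width": finger opening in m; "grasp_force": force on a finger pad.
Only numpy, scipy, OpenCV 4.12 (cv2) and the standard library are available. Lean on these libraries where they do the work, as an engineer would, in place of code of your own. Each camera call takes 0.05 s, during which the arm holds its last target. There are 200 camera calls.

## Task

Free the die shuttle on the bench fixture: pull the T-shaped knob of its spring plunger straight up until you feel its end stop, twist it a sixth of a turn either way and let it settle into its rest notch, so that it stays up by itself. Then slide the shuttle by its post all the way to the rubber-faced stop and press it snug with about 10 N for a moment. Never force the plunger inside its barrel or ram the stop, let go at the end and leave the other things on the bench where they are.

Things in the scene. Friction and masses are not known exactly. Their poses are not given: they have to be found in the camera images.
- fixture: grey steel fixture bolted to the bench. Origin under its plate, z up. Plate 150 (x) by 360 (y, from -160 to +200) by 12 mm thick. The shuttle slides along fixture +y only. At y = -80 a bridge (114 wide in x, 50 in y, top at z = 50) carries the vertical spring plunger, whose axis is at x = 0, y = -80.
- barrel: steel barrel of the spring plunger, 48 mm across, 44 mm high, upright on the bridge (60 mm flange at its foot); origin on its axis, at its underside, axes as the fixture's. Ribs on its top show the slots hidden inside, every 60 degrees: two long ribs along its x axis over the deep slots (locked), four short ones over the shallow rest notches. More than 30 N on it or its inside spoils it.
- knob_grip (a point): centre of the T-knob's black plastic bar, 60 mm long (this point's x axis lies along it), 16 mm wide, 16 mm high, on a 10 mm steel stem; z up along the plunger; 122 mm above the fixture's underside (28 mm above the barrel's top) when locked, the bar then along the barrel's x axis. The spring pulls down with 6 N when locked, plus 0.3 N per mm of lift; the knob itself weighs 1.3 N.
- tknob (a joint): twist of the T-knob (rad): 0 locked, grows counter-clockwise seen from above; rest notches at 1.05 and -1.05 (60 degrees either way); at most 1.45 each way. While locked it has only about 0.1 of play.
- plunger: the plunger that the knob lifts: its origin rises from 40 mm above the fixture's underside with the lift. Inside the barrel a cross pin on the stem must clear a rim before the knob can turn: after 10 to 24 mm of lift, different at each start and not to be seen. A hard stop ends the pull 2.5 mm after that, which is felt. The rest notches are 4.5 mm deep: parked, it stays 5.5 to 19.5 mm up.
- shuttle: aluminium shuttle (54 mm wide tongue 12 mm thick) sliding on the fixture along its +y; the plunger's nose sits in a hole 4 mm deep in it, so that it is locked until the plunger is up. Axes as the fixture's, origin as the fixture's when locked. Slides against about 3 N of friction and stays where it is left.
- post_grip (a point): grip point of the shuttle's upright square steel post, 16 by 16 mm, its sides along the fixture's axes; the post's top is 14 mm above this point and it stands on the shuttle 42 mm below it. 125 mm from the plunger axis along fixture y at the start.
- front_face (a point): middle of the shuttle's front (+y) face, the one that meets the stop; 25 mm ahead (+y) of the post's centre.
- stop: stop block fixed across the fixture's plate (place along y differs from start to start), 24 mm high, top about 38 mm above the bench. Origin on the face of its rubber pad, which looks to fixture -y; the pad gives about 1 mm at 15 N. Its axes are the fixture's. It takes a push of over 6 N for 0.2 s to seat the shuttle; above 30 N counts as ramming.
- ferrule: bystander: steel tube ferrule, 28 mm across, 30 mm high, standing on the fixture's plate beside the shuttle; origin under its centre
- adapter: bystander: brass hose adapter standing near the fixture, 52 mm high; origin under its centre
- die_half: bystander: dark steel die, 60 mm across, 45 mm high; origin under its centre
- spanner: bystander: open spanner lying on the bench
- oil: bystander: grey oil bottle, 100 mm high; origin under its centre
- carton: bystander: cardboard box 90 by 130 by 70 mm; origin under its centre
- elbow: bystander: steel pipe elbow about 60 mm long lying on the bench

How it is judged:
On the way, in this order (a step that is already met when the one before it is completed fails the run):
1. the plunger is parked in a rest notch and let go (angle between the x axis of knob_grip and the x axis of barrel, either way round between 0.87 and 1.22 rad and z of plunger in the frame of fixture above 0.0445 m and distance between the grasp point and knob_grip above 0.03 m), for 0.3 s.
2. the shuttle is pressed snug against the stop (over 6 N) (y of front_face in the frame of stop above -0.002 m and contact force between stop and shuttle above 6 N), for 0.2 s.
At the end, for the whole second after the job is handed in: The knob rests in a rest notch (turned 50 to 70 degrees from locked, the plunger at least 4.5 mm up by itself), the shuttle's front face is within 2 mm of the stop's rubber face and at rest, and the robot has let go (angle between the x axis of knob_grip and the x axis of barrel, either way round between 0.87 and 1.22 rad and z of plunger in the frame of fixture above 0.0445 m and y of front_face in the frame of stop above -0.002 m and linear speed of shuttle below 0.01 m/s); the robot touches nothing.
It fails at once if the plunger forced in its barrel, or the barrel struck (over 30 N) (contact force between barrel and anything else above 30 N).
It fails at once if the stop rammed (over 30 N) (contact force between stop and anything else above 30 N).
It fails at once if a bystander moved by more than 30 mm (distance of any of ferrule, adapter, die_half, spanner, oil, carton, elbow from where it was at the start of the episode above 0.03 m).
It also fails if it takes over 69 s, if anything falls off the work surface, if the arm or the gripper's body presses on something with over 40 N, if the wrist force passes 120 N, or if a joint passes its speed limit or range.

## Working session

There is one attempt and no reset: what is moved stays moved. The work goes in short steps, Python scripts to look and compute and a tool call to move; the robot and the scene stay as the last step left them, time stands still between calls to the robot, and variables do not carry over. Pictures are saved under pics/ and viewed, at most 10 in all, crops included, and the job is handed in when it is done.

Besides the shell and the picture viewer there is one more tool, called as name([rows], argument=value, ...), one row to a line, values as JSON. jog_arm: Moves the arm, as the interface text tells. Its arguments: {"type":"object","properties":{"deltas":{"type":"array"},"squeeze":{"type":"number"}},"required":["deltas"]}

```bash
mkdir -p pics
cat > h.py <<'E'
import numpy as np, cv2
from scipy.spatial.transform import Rotation as R
from workcell import arm
def save(n,f):
    s=arm.read_state(); im=arm.capture(n); cv2.imwrite('pics/'+f,im[:,:,::-1]); return s,im
def cam(n,s=None):
    m=arm.camera_model(n); K=np.array(m['K'])
    if 'T_tool_cam' in m:
        T=np.eye(4);T[:3,:3]=R.from_quat(s['tool_rot']).as_matrix();T[:3,3]=s['ee_pos'];T=T@np.array(m['T_tool_cam'])
        return K,T[:3,:3],T[:3,3]
    o=np.array(m['orientation'])
    return K,(R.from_quat(o).as_matrix() if o.size==4 else o),np.array(m['origin'])
def onz(c,u,v,z):
    K,Rm,o=c; d=Rm@np.linalg.solve(K,[u,v,1.]); return o+d*(z-o[2])/d[2]
def proj(c,p):
    K,Rm,o=c; q=K@(Rm.T@(np.array(p)-o)); return q[:2]/q[2]
E
python3 - <<'E'
from h import *
for n in('top','side'):
    save(n,n+'0.png'); c=cam(n); print(n,c[2].round(3),c[1].round(3).tolist(),c[0].round(1).tolist())
s=arm.read_state(); print(s); print(arm.camera_model('wrist'))
E
```

```text
top [0.447 0.051 1.343] [[0.023, -0.997, 0.076], [-1.0, -0.025, -0.019], [0.02, -0.076, -0.997]] [[542.2, 0.0, 291.5], [0.0, 542.2, 212.0], [0.0, 0.0, 1.0]]
side [0.319 0.745 0.6  ] [[-0.964, -0.151, 0.218], [-0.265, 0.535, -0.802], [0.004, -0.831, -0.556]] [[447.7, 0.0, 276.1], [0.0, 447.7, 211.5], [0.0, 0.0, 1.0]]
{'time': 0.1, 'q': array([-1.16568863e+00,  9.17845926e-02,  1.23174673e+00, -7.95680841e-06,
        1.81977642e+00, -5.66712537e-02]), 'qvel': array([-0.00028864, -0.00041191, -0.00358283,  0.0007368 ,  0.00025787,
        0.00133977]), 'tau': array([ 2.05255521e-03, -4.47856987e+01, -4.07569349e+01,  7.00743799e-02,
        2.84345256e-02, -1.25295646e-04]), 'ee_pos': array([ 0.26723611, -0.53691746,  0.2216299 ]), 'tool_rot': array([ 9.73463095e-01,  2.28842451e-01, -1.52443687e-04, -8.43896162e-04]), 'ft_force': array([-0.09689091, -0.29093724, -0.37690711]), 'torque': array([-0.00253273, -0.00730392, -0.01552769]), 'grasp_force': 0.0, 'width': 0.08772809057239644}
{'K': array([[345.94306807,   0.        , 281.62727057],
       [  0.        , 345.94306807, 206.35907402],
       [  0.        ,   0.        ,   1.        ]]), 'T_tool_cam': array([[ 5.46627376e-04, -9.60501783e-01, -2.78273294e-01,
         7.54448448e-02],
       [ 9.99999567e-01,  3.15485896e-04,  8.75406944e-04,
        -3.16560062e-04],
       [-7.53038631e-04, -2.78273652e-01,  9.60501540e-01,
        -1.61647288e-01],
       [ 0.00000000e+00,  0.00000000e+00,  0.00000000e+00,
         1.00000000e+00]])}
```

View pics/top0.png

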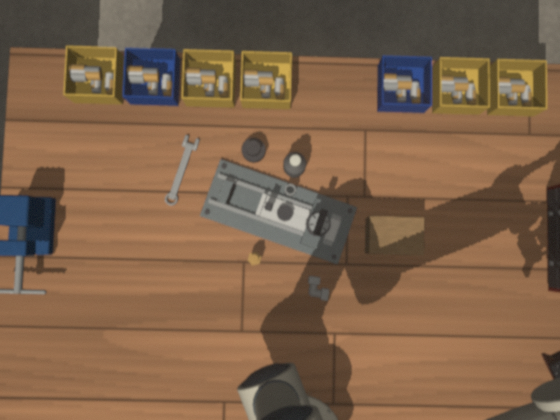

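View pics/side0.png

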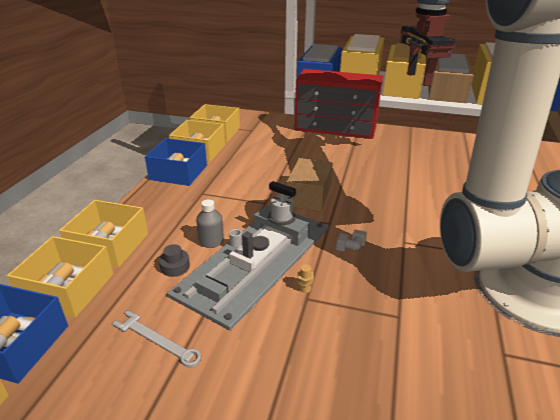

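The top view shows the fixture with plate corners near (223,159), (203,213), (335,261), (355,207). The knob and barrel are at about (319,222), the post at about (271,195), and the stop is at the left. The side view agrees. I'll enlarge the top view.

Run:
```python
from h import *
im=cv2.imread('pics/top0.png'); cv2.imwrite('pics/top0c.png',cv2.resize(im[145:275,190:370],None,fx=4.4,fy=4.4,interpolation=cv2.INTER_CUBIC))
c=cam('top')
P=[onz(c,u,v,0.012) for u,v in((223,159),(203,213),(335,261),(355,207))]
for p in P: print(p.round(3))
k=onz(c,319,222,.122); print('knob',k.round(3))
d=(P[0]+P[1]-P[2]-P[3])[:2]; print('yaw of fixture y',np.degrees(np.arctan2(d[1],d[0])),np.linalg.norm(d)/2)
m=sum(P)/4; y=d/np.linalg.norm(d); print('plunger from plate', (m[:2]-0.1*y).round(3))
```

```text
[0.676 0.199 0.012]
[0.541 0.243 0.012]
[ 0.431 -0.083  0.012]
[ 0.565 -0.13   0.012]
knob [ 0.519 -0.034  0.122]
yaw of fixture y 71.38015753581358 0.34583870200189726
plunger from plate [ 0.522 -0.037]
```

View pics/top0c.png

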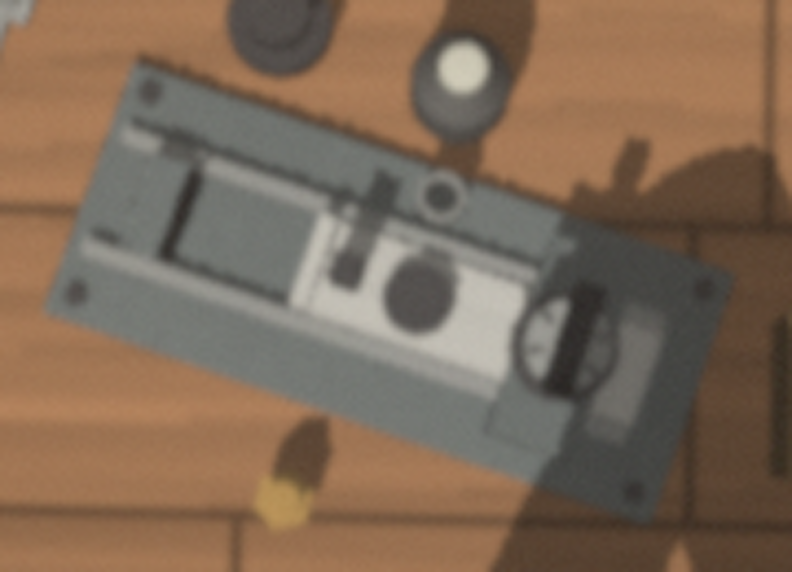

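The enlarged crop puts the knob centre at (577,342), which is px (321,223). The bar lies across the fixture's long axis, the post is at crop (348,270) and the stop's face at about (180,215). I'll move above the knob, turning 45° so the fingers close across the bar.

jog_arm([
  [[-1, 45, -34, -3, 5], [-1, 90, -68, -6, 14], [-1, 140, -105, -10, 23], [-1, 190, -143, -15, 32], [-1, 238, -179, -20, 40]],
], squeeze=30)

```text
time: 0.72
ee_pos: [0.4011, -0.2689, 0.2424]
tool_rot: [0.993, -0.12, -0.0, -0.0]
ft_force: [0.6, -0.4, 0.0]
width: 0.0875
grasp_force: 0.0
```

jog_arm([
  [[-1, 12, -52, -2, 2], [-1, 25, -106, -4, 5], [-1, 38, -160, -6, 5], [-1, 48, -210, -8, 5], [-1, 57, -253, -8, 5]],
])

```text
time: 1.35
ee_pos: [0.5157, -0.0363, 0.2504]
tool_rot: [0.987, -0.161, -0.0, -0.0]
ft_force: [1.2, -0.2, 0.3]
width: 0.0877
grasp_force: 0.0
```

jog_arm([
  [[-1, 0, 0, 0, 0], [-1, 0, 0, 0, 0]],
])

```text
time: 1.6
ee_pos: [0.515, -0.0387, 0.2502]
tool_rot: [0.987, -0.161, -0.0, 0.0]
ft_force: [0.6, -0.2, 0.2]
width: 0.0878
grasp_force: 0.0
```

Run:
```python
from h import *
s,im=save('wrist','w1.png'); print(s['ee_pos'],s['tool_rot'],s['ft_force'])
cv2.imwrite('pics/w1b.png',cv2.resize(im[:,:,::-1],None,fx=1.42,fy=1.42,interpolation=cv2.INTER_CUBIC))
```

```text
[ 0.51502796 -0.03865225  0.25021822] [ 9.86950050e-01 -1.61025807e-01 -4.60591480e-04  2.75656596e-04] [ 0.60029294 -0.22371914  0.21128281]
```

View pics/w1b.png

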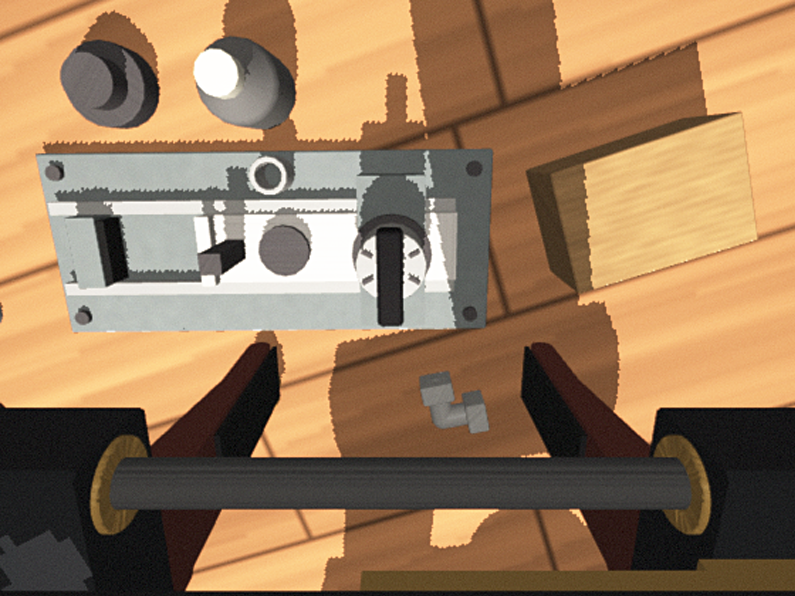

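Run:
```python
from h import *
s=dict(ee_pos=[.51503,-.03865,.25022],tool_rot=[.98695,-.161026,-.00046,.000276])
w=cam('wrist',s); t=cam('top')
W=lambda u,v,z:onz(w,u/1.42,v/1.42,z)
P=[W(38,154,.012),W(493,151,.012),W(487,328,.012),W(75,331,.012)]
for p in P:print('corner',p.round(4))
d=((P[0]+P[3]-P[1]-P[2])/2)[:2]; print('yaw',np.degrees(np.arctan2(d[1],d[0])),np.linalg.norm(d)); y=d/np.linalg.norm(d)
m=sum(P)[:2]/4; print('plunger',m-0.1*y)
a,b=W(390,228,.130),W(390,325,.130); print('knob',(a+b)/2,'bar',np.degrees(np.arctan2(*(a-b)[1::-1])),np.linalg.norm(a-b))
print('knob top cam',onz(t,321.1,222.7,.13))
for z in(.07,.076,.082,.088): print(z,W(209,262,z).round(4),onz(t,190+348/4.4,145+270/4.4,z).round(4))
print('stop face top',W(112,217,.038),W(128,285,.038))
Rw=R.from_quat(s['tool_rot']).as_matrix(); k=(a+b)/2; print('tool delta',1000*Rw.T@(k-s['ee_pos']), 'toolx yaw',np.degrees(np.arctan2(Rw[1,0],Rw[0,0])))
import cv2
im=cv2.imread('pics/w1.png'); cv2.imwrite('pics/w1c.png',cv2.resize(im[90:250,20:320],None,fx=2.6,fy=2.6,interpolation=cv2.INTER_CUBIC))
```

```text
corner [0.6739 0.2058 0.012 ]
corner [ 0.5631 -0.1324  0.012 ]
corner [ 0.4227 -0.0881  0.012 ]
corner [0.5335 0.2509 0.012 ]
yaw 71.88355738714775 0.356279475951737
plunger [ 0.51716881 -0.03599647]
knob [ 0.51973785 -0.03472441  0.13      ] bar -18.82324781555072 0.05920559466313051
knob top cam [ 0.51746846 -0.03838605  0.13      ]
0.07 [0.5574 0.0895 0.07  ] [0.5565 0.0805 0.07  ]
0.076 [0.5579 0.0868 0.076 ] [0.556  0.0804 0.076 ]
0.082 [0.5584 0.0841 0.082 ] [0.5555 0.0802 0.082 ]
0.088 [0.5589 0.0815 0.088 ] [0.5549 0.0801 0.088 ]
stop face top [0.6098525  0.15874237 0.038     ] [0.55799879 0.17198955 0.038     ]
tool delta [  3.31443203  -5.3016997  120.21368055] toolx yaw -18.53292716804862
```

View pics/w1c.png

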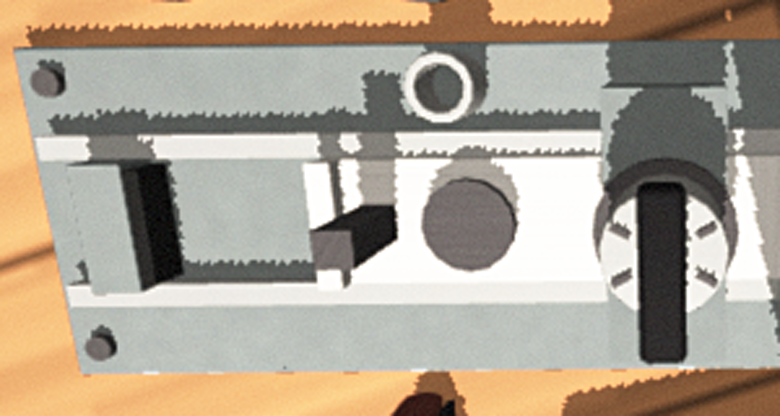

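The close crop shows the bar along the tool's x axis, the post top at crop (332,250), and the stop face edge at crop (122,162) to (142,290). The post's predicted place (125 mm along y) agrees with both views. Descending onto the knob now.

jog_arm([
  [[-1, 2, -3, 40, 0], [-1, 2, -3, 80, 0], [-1, 2, -3, 120, 0], [-1, 2, -3, 145, 0], [-1, 2, -3, 145, 0]],
], squeeze=6)

```text
time: 2.28
ee_pos: [0.5164, -0.0372, 0.1034]
tool_rot: [0.987, -0.162, -0.002, 0.0]
ft_force: [-0.5, -0.0, 0.3]
width: 0.0875
grasp_force: 0.0
```

jog_arm([
  [[-1, 0, 0, 0, 0], [0.2, 0, 0, 0, 0], [0.5, 0, 0, 0, 0], [0.6, 0, 0, 0, 0], [0.6, 0, 0, 0, 0]],
])

```text
time: 2.9
ee_pos: [0.5182, -0.036, 0.1058]
tool_rot: [0.987, -0.161, 0.0, 0.0]
ft_force: [0.5, -0.6, -0.5]
width: 0.0512
grasp_force: 0.0
```

jog_arm([
  [[1, 0, 0, 0, 0], [1, 0, 0, 0, 0], [1, 0, 0, 0, 0], [1, 0, 0, 0, 0], [1, 0, 0, 0, 0]],
])

```text
time: 3.52
ee_pos: [0.5187, -0.0345, 0.1057]
tool_rot: [0.987, -0.16, 0.0, -0.002]
ft_force: [2.7, 5.3, -1.1]
width: 0.0161
grasp_force: 6.0
```

jog_arm([
  [[1, 0, -1, 0, 0], [1, 0, -2, 0, 0], [1, 0, -2, 0, 0]],
])

```text
time: 3.9
ee_pos: [0.5188, -0.034, 0.1056]
tool_rot: [0.987, -0.161, 0.0, -0.0]
ft_force: [0.7, 3.7, -0.3]
width: 0.0161
grasp_force: 6.0
```

jog_arm([
  [[1, 0, -1, 0, 0], [1, 0, -3, 0, 0], [1, 0, -3, 0, 0]],
])

```text
time: 4.28
ee_pos: [0.5194, -0.0326, 0.1057]
tool_rot: [0.987, -0.162, -0.0, 0.001]
ft_force: [-2.4, -4.9, 1.7]
width: 0.016
grasp_force: 6.0
```

jog_arm([
  [[1, 0, 0, 0, 0], [1, 0, 0, 0, 0], [1, 0, 0, 0, 0]],
], squeeze=30)

```text
time: 4.65
ee_pos: [0.5193, -0.0327, 0.1057]
tool_rot: [0.987, -0.162, -0.0, 0.001]
ft_force: [-1.4, -5.8, 1.1]
width: 0.016
grasp_force: 30.0
```

jog_arm([
  [[1, 0, 1.5, 0, 0], [1, 0, 1.5, -3, 0], [1, 0, 1.5, -6, 0], [1, 0, 1.5, -9, 0], [1, 0, 1.5, -9, 0]],
])

```text
time: 5.28
ee_pos: [0.519, -0.0329, 0.1143]
tool_rot: [0.987, -0.161, -0.001, 0.0]
ft_force: [1.0, -3.9, -10.6]
width: 0.0158
grasp_force: 30.0
```

jog_arm([
  [[1, 0, 0.5, -1, 0], [1, 0, 0.5, -2, 0], [1, 0, 0.5, -3, 0], [1, 0, 0.5, -3, 0]],
])

```text
time: 5.78
ee_pos: [0.519, -0.033, 0.1176]
tool_rot: [0.987, -0.161, -0.0, -0.0]
ft_force: [1.8, -1.4, -11.4]
width: 0.0159
grasp_force: 30.0
```

jog_arm([
  [[1, 0, 0, -1, 0], [1, 0, 0, -2, 0], [1, 0, 0, -2, 0]],
])

```text
time: 6.15
ee_pos: [0.519, -0.0331, 0.1198]
tool_rot: [0.987, -0.161, -0.0, -0.0]
ft_force: [2.0, -0.5, -11.9]
width: 0.0159
grasp_force: 30.0
```

jog_arm([
  [[1, 0, 0, -1, 0], [1, 0, 0, -2, 0], [1, 0, 0, -2, 0]],
])

```text
time: 6.52
ee_pos: [0.5191, -0.0331, 0.1218]
tool_rot: [0.987, -0.161, -0.0, -0.0]
ft_force: [1.5, -1.7, -11.8]
width: 0.0157
grasp_force: 30.0
```

jog_arm([
  [[1, 0, 0, -1, 0], [1, 0, 0, -2, 0], [1, 0, 0, -2, 0]],
])

```text
time: 6.9
ee_pos: [0.5191, -0.0331, 0.1237]
tool_rot: [0.987, -0.161, -0.0, -0.0]
ft_force: [0.9, -0.1, -11.0]
width: 0.0152
grasp_force: 30.0
```

jog_arm([
  [[1, 0, 0, -1, 0], [1, 0, 0, -1.5, 0], [1, 0, 0, -1.5, 0]],
])

```text
time: 7.28
ee_pos: [0.5191, -0.0331, 0.1251]
tool_rot: [0.987, -0.161, -0.0, -0.0]
ft_force: [0.8, -0.5, -12.7]
width: 0.0161
grasp_force: 30.0
```

jog_arm([
  [[1, 0, 0, -1, 0], [1, 0, 0, -1.5, 0], [1, 0, 0, -1.5, 0]],
])

```text
time: 7.65
ee_pos: [0.5189, -0.0331, 0.1257]
tool_rot: [0.987, -0.161, -0.001, -0.0]
ft_force: [2.2, -0.8, -20.1]
width: 0.0159
grasp_force: 30.0
```

jog_arm([
  [[1, 0, 0, -1, 0], [1, 0, 0, -1.5, 0], [1, 0, 0, -1.5, 0]],
])

```text
time: 8.02
ee_pos: [0.5186, -0.0332, 0.1258]
tool_rot: [0.987, -0.161, -0.001, 0.0]
ft_force: [3.5, -0.9, -26.6]
width: 0.0156
grasp_force: 30.0
```

jog_arm([
  [[1, 0, 0, 1, 0], [1, 0, 0, 2.5, 0], [1, 0, 0, 2.5, -3], [1, 0, 0, 2.5, -8], [1, 0, 0, 2.5, -14]],
])

```text
time: 8.65
ee_pos: [0.5188, -0.0333, 0.1257]
tool_rot: [0.999, -0.038, -0.0, 0.0]
ft_force: [1.5, -1.1, -20.0]
width: 0.0158
grasp_force: 30.0
```

jog_arm([
  [[1, 0, 0, 1, -5], [1, 0, 0, 1, -14], [1, 0, 0, 1, -23], [1, 0, 0, 1, -32], [1, 0, 0, 1, -38]],
])

```text
time: 9.28
ee_pos: [0.519, -0.0336, 0.1257]
tool_rot: [0.957, 0.29, 0.0, 0.0]
ft_force: [0.4, -2.1, -16.2]
width: 0.016
grasp_force: 30.0
```

jog_arm([
  [[1, 0, 0, 0, -4], [1, 0, 0, 0, -8], [1, 0, 0, 0, -8]],
])

```text
time: 9.65
ee_pos: [0.5191, -0.0336, 0.1257]
tool_rot: [0.935, 0.354, 0.0, 0.001]
ft_force: [0.6, -2.1, -14.5]
width: 0.0158
grasp_force: 30.0
```

jog_arm([
  [[1, 0, 0, 1.5, 0], [1, 0, 0, 3, 0], [1, 0, 0, 4.5, 0], [1, 0, 0, 6, 0], [1, 0, 0, 6, 0]],
])

```text
time: 10.28
ee_pos: [0.5192, -0.0334, 0.1189]
tool_rot: [0.935, 0.354, 0.0, 0.0]
ft_force: [-1.5, -3.2, -10.0]
width: 0.0159
grasp_force: 30.0
```

jog_arm([
  [[1, 0, 0, 1, 0], [1, 0, 0, 2, 0], [1, 0, 0, 2, 0]],
])

```text
time: 10.65
ee_pos: [0.5195, -0.0334, 0.1183]
tool_rot: [0.935, 0.354, 0.001, 0.001]
ft_force: [-3.9, -3.9, -0.7]
width: 0.0157
grasp_force: 30.0
```

It has settled in the notch: the upward lift force is gone at 4.5 mm below the rim. Now I'll release, rise and look.

jog_arm([
  [[0, 0, 0, 0, 0], [-0.5, 0, 0, 0, 0], [-1, 0, 0, 0, 0], [-1, 0, 0, 0, 0], [-1, 0, 0, 0, 0]],
])

```text
time: 11.28
ee_pos: [0.5192, -0.0331, 0.1166]
tool_rot: [0.935, 0.354, 0.0, -0.0]
ft_force: [0.4, 0.7, -0.3]
width: 0.062
grasp_force: 0.0
```

jog_arm([
  [[-1, 0, 0, -20, 0], [-1, 0, 0, -60, 0], [-1, 0, 0, -100, 0], [-1, 0, 0, -130, 0], [-1, 0, 0, -130, 0]],
])

```text
time: 11.9
ee_pos: [0.5202, -0.0333, 0.2509]
tool_rot: [0.935, 0.354, 0.003, 0.002]
ft_force: [1.0, -0.6, -0.2]
width: 0.0879
grasp_force: 0.0
```

Run:
```python
from h import *
s,im=save('wrist','w2.png'); print(s['time'],s['ee_pos'],s['tool_rot'],s['ft_force'],s['width'])
cv2.imwrite('pics/w2b.png',cv2.resize(im[:,:,::-1],None,fx=1.42,fy=1.42,interpolation=cv2.INTER_CUBIC))
w0=cam('wrist',dict(ee_pos=[.51503,-.03865,.25022],tool_rot=[.98695,-.161026,-.00046,.000276]))
A=[onz(w0,66.9,152.3,.038),onz(w0,74.6,201.5,.038)]; y=np.array([.3140,.9494]); pl=np.array([.518,-.0355])
print('stop',A,[(a[:2]-pl)@y for a in A])
Rw=R.from_quat(s['tool_rot']).as_matrix(); p=pl+.125*y
print('post',p,'delta tool',1000*Rw.T@(np.r_[p,.0]-s['ee_pos']))
w=cam('wrist',s); print('post px zoom',1.42*proj(w,np.r_[p,.083]))
```

```text
11.9 [ 0.52022596 -0.03334396  0.25089781] [0.93524881 0.35397381 0.00309689 0.00161584] [ 1.04521085 -0.64038756 -0.18352092] 0.08794730384348036
stop [array([0.61453473, 0.17168306, 0.038     ]), array([0.56276793, 0.18994253, 0.038     ])] [np.float64(0.2270115053078087), np.float64(0.22809227053037817)]
post [0.55725  0.083175] delta tool [103.72812282 -64.11418339 251.05180205]
post px zoom [299.05952849 103.22861726]
```

View pics/w2b.png

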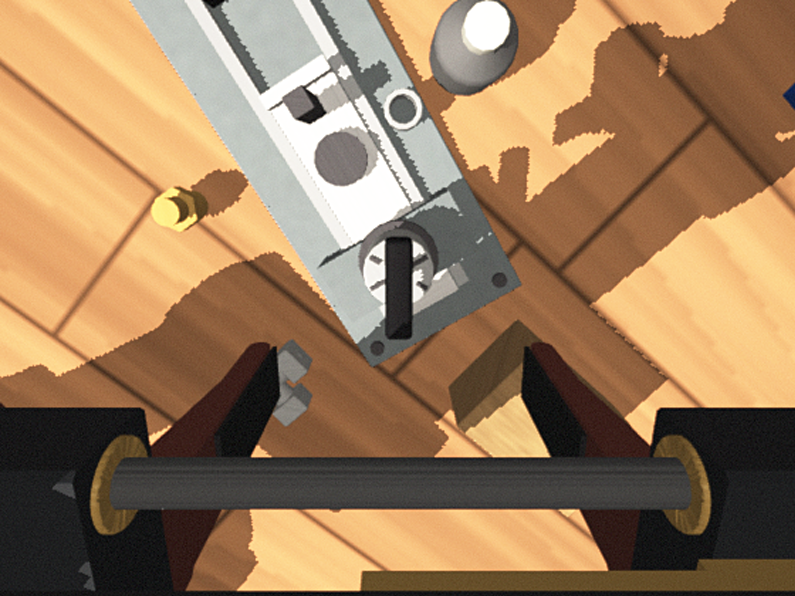

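The bar is turned 60° between the ribs, and the post top is seen at (300,103), exactly where predicted. Next I go to the post with a further 30° turn, closing across the fixture's x.

jog_arm([
  [[-1, 26, -16, 0, -8], [-1, 60, -37, 0, -16], [-1, 104, -64, 0, -24], [-1, 104, -64, 0, -30], [-1, 104, -64, 0, -30]],
])

```text
time: 12.58
ee_pos: [0.5542, 0.0841, 0.2446]
tool_rot: [0.812, 0.584, -0.001, -0.001]
ft_force: [0.2, -0.4, -0.4]
width: 0.0878
grasp_force: 0.0
```

jog_arm([
  [[-1, 0, 0, 50, 0], [-1, 0, 0, 100, 0], [-1, 0, 0, 150, 0], [-1, 0, 0, 180, 0], [-1, 0, 0, 180, 0]],
], squeeze=6)

```text
time: 13.2
ee_pos: [0.5522, 0.0827, 0.0628]
tool_rot: [0.813, 0.583, -0.003, -0.002]
ft_force: [0.1, -0.1, 0.2]
width: 0.0879
grasp_force: 0.0
```

jog_arm([
  [[0, 0, 0, 0, 0], [0, 0, 0, 0, 0]],
])

```text
time: 13.45
ee_pos: [0.5558, 0.0836, 0.0689]
tool_rot: [0.812, 0.584, 0.002, 0.001]
ft_force: [-0.2, -0.4, -0.6]
width: 0.0711
grasp_force: 0.0
```

jog_arm([
  [[0, 0, 0, 10, 0], [0.5, 0, 0, 17, 0], [1, 0, 0, 17, 0], [1, 0, 0, 17, 0], [1, 0, 0, 17, 0]],
])

```text
time: 14.08
ee_pos: [0.5548, 0.0837, 0.0499]
tool_rot: [0.812, 0.584, 0.0, 0.0]
ft_force: [0.1, -0.6, 0.5]
width: 0.0211
grasp_force: 0.0
```

jog_arm([
  [[1, 0, 0, 0, 0], [1, 0, 0, 0, 0], [1, 0, 0, 0, 0], [1, 0, 0, 0, 0]],
])

```text
time: 14.58
ee_pos: [0.5571, 0.0829, 0.0499]
tool_rot: [0.812, 0.584, 0.002, 0.002]
ft_force: [10.0, -2.5, -5.8]
width: 0.0164
grasp_force: 6.0
```

jog_arm([
  [[1, 0, 1, 0, 0], [1, 0, 2, 0, 0], [1, 0, 2, 0, 0]],
])

```text
time: 14.95
ee_pos: [0.5571, 0.0829, 0.0499]
tool_rot: [0.812, 0.584, 0.0, 0.0]
ft_force: [3.8, -0.7, -1.4]
width: 0.0157
grasp_force: 6.0
```

jog_arm([
  [[1, 0, 0, 0, 0], [1, 5, 0, 0, 0], [1, 12, 0, 0, 0], [1, 20, 0, 0, 0], [1, 20, 0, 0, 0]],
], squeeze=35)

```text
time: 15.58
ee_pos: [0.5634, 0.1022, 0.0499]
tool_rot: [0.812, 0.584, 0.0, 0.0]
ft_force: [4.9, -1.4, -0.0]
width: 0.0158
grasp_force: 35.0
```

jog_arm([
  [[1, 10, 0, 0, 0], [1, 22, 0, 0, 0], [1, 34, 0, 0, 0], [1, 44, 0, 0, 0], [1, 48, 0, 0, 0]],
])

```text
time: 16.2
ee_pos: [0.5783, 0.1483, 0.0499]
tool_rot: [0.812, 0.584, 0.0, -0.0]
ft_force: [-0.2, -2.8, 3.6]
width: 0.016
grasp_force: 35.0
```

jog_arm([
  [[1, 1, 0, 0, 0], [1, 2, 0, 0, 0], [1, 3, 0, 0, 0], [1, 4, 0, 0, 0], [1, 4, 0, 0, 0]],
])

```text
time: 16.82
ee_pos: [0.5789, 0.1503, 0.0498]
tool_rot: [0.812, 0.584, -0.001, 0.0]
ft_force: [-4.0, -5.8, 6.1]
width: 0.0158
grasp_force: 35.0
```

jog_arm([
  [[1, 0.5, 0, 0, 0], [1, 1, 0, 0, 0], [1, 1, 0, 0, 0]],
])

```text
time: 17.2
ee_pos: [0.5789, 0.1503, 0.0498]
tool_rot: [0.812, 0.583, -0.002, 0.001]
ft_force: [-4.6, -9.2, 7.5]
width: 0.016
grasp_force: 35.0
```

jog_arm([
  [[1, 0.5, 0, 0, 0], [1, 1, 0, 0, 0], [1, 1, 0, 0, 0]],
])

```text
time: 17.58
ee_pos: [0.579, 0.1503, 0.0499]
tool_rot: [0.812, 0.583, -0.003, 0.001]
ft_force: [-6.7, -12.2, 8.7]
width: 0.0161
grasp_force: 35.1
```

jog_arm([
  [[1, 0.5, 0, 0, 0], [1, 0.5, 0, 0, 0], [1, 0.5, 0, 0, 0], [1, 0.5, 0, 0, 0]],
])

```text
time: 18.08
ee_pos: [0.579, 0.1504, 0.0498]
tool_rot: [0.812, 0.583, -0.003, 0.001]
ft_force: [-7.9, -13.7, 9.2]
width: 0.0161
grasp_force: 35.1
```

Run:
```python
from h import *
s,im=save('side','s3.png'); _,t=save('top','t3.png')
a=cv2.resize(im[210:330,150:340,::-1],(790,499),interpolation=cv2.INTER_CUBIC); cv2.imwrite('pics/s3c.png',a)
```

```text
(no output)
```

View pics/s3c.png

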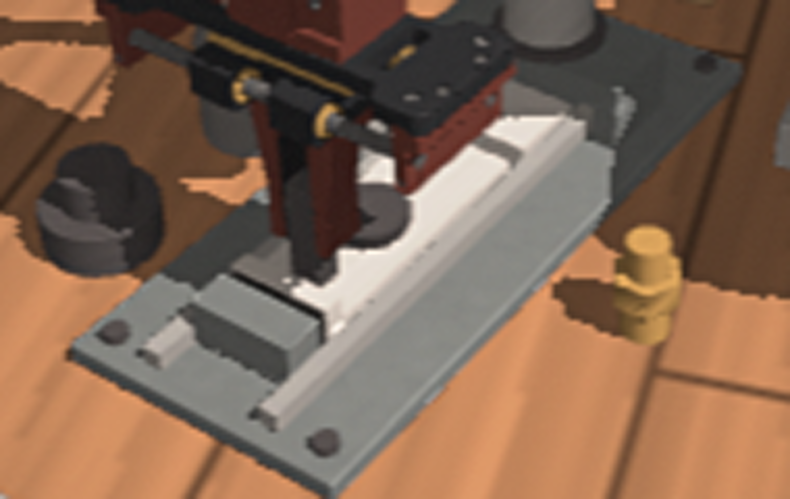

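The shuttle's front is flush against the black pad at crop (270,295). It is pressed with about 12 N net and has been held. Relax partly, open and rise.

jog_arm([
  [[1, -1, 0, 0, 0], [1, -2, 0, 0, 0], [0.5, -2, 0, 0, 0], [0, -2, 0, 0, 0], [0, -2, 0, 0, 0]],
])

```text
time: 18.8
ee_pos: [0.5793, 0.1521, 0.049]
tool_rot: [0.812, 0.584, -0.0, -0.0]
ft_force: [0.1, -0.1, 0.1]
width: 0.0386
grasp_force: 0.0
```

jog_arm([
  [[0, -2, 0, 0, 0], [0, -2, 0, -10, 0], [0, -2, 0, -50, 0], [0, -2, 0, -90, 0], [0, -2, 0, -120, 0]],
])

```text
time: 19.42
ee_pos: [0.5794, 0.15, 0.1728]
tool_rot: [0.812, 0.584, 0.001, 0.001]
ft_force: [1.1, 1.2, 0.7]
width: 0.044
grasp_force: 0.0
```

jog_arm([
  [[0, 0, 0, -10, 0], [0, 0, 0, -10, 0], [0, 0, 0, -10, 0]],
])

```text
time: 19.8
ee_pos: [0.5784, 0.1497, 0.1777]
tool_rot: [0.812, 0.584, -0.001, -0.001]
ft_force: [-0.7, 0.2, -0.1]
width: 0.0439
grasp_force: 0.0
```

Run:
```python
from h import *
s,im=save('wrist','w4.png'); print(s['time'],s['ee_pos'],s['ft_force'],s['width'])
cv2.imwrite('pics/w4b.png',cv2.resize(im[:,:,::-1],None,fx=1.42,fy=1.42,interpolation=cv2.INTER_CUBIC))
```

```text
19.8 [0.57839523 0.14970591 0.1777205 ] [-0.66071603  0.22388185 -0.05537942] 0.04394601661286807
```

View pics/w4b.png

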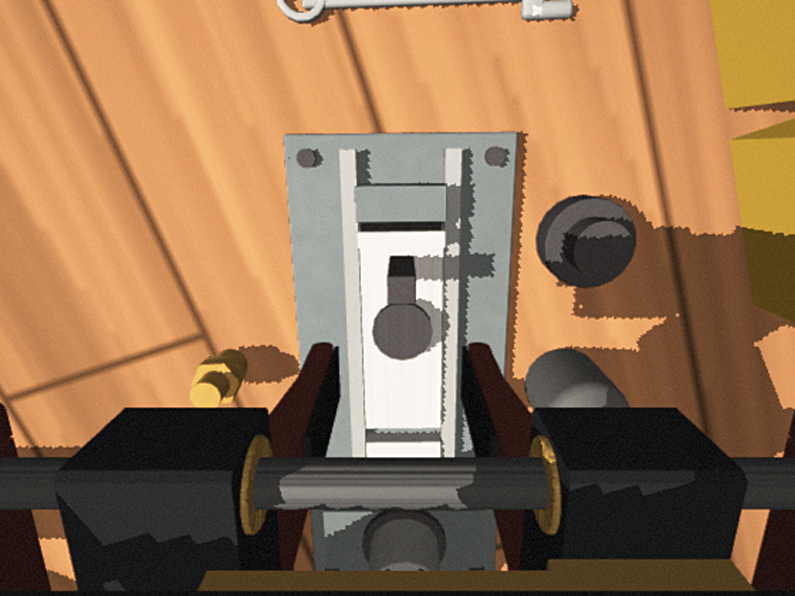

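The shuttle's white front meets the black pad at (400,228) with no gap, the bystanders are in place and the gripper is clear.

```bash
python3 -c "
from workcell import arm
print(arm.finish_job())"
```

```text
the job is handed in; nothing more can be done
None
```

I parked the plunger in its rest notch, pressed the shuttle snug against the stop with about 12 N, let go, and handed the job in after about 20 s; the hand-in returned no verdict.

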